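Wedge a rocking light box steady

ROBOT

A 6-joint arm with a two-finger parallel gripper is mounted at the origin on the work surface. World frame = base frame: x ahead of the robot, y to its left, z up, the work surface at z = 0. Lengths are in mm, angles in rad, forces in N, time in s.
With the tool pointing down it reaches from about 300 to 775 mm from the base axis. Payload 14.6 kg.
Tool frame: the origin (TCP) lies at the very end of the fingers, on their centre line; the grasp point (between the pads) lies 19 mm behind it; z points along the fingers, y is the line along which they close (so a half turn about z gives the same grasp; the last joint's range is limited). The gripper opens to 94 mm and grips with 3 to 60 N. Pads are 16 mm wide; open, the fingers measure 119 mm over their backs; the gripper's body (75 mm by 177 mm) begins 78 mm behind the grasp point.
Start: joints at [-1.296, 0.3, 1.521, -0, 1.321, -0.067], TCP at [184.344, -518.176, 205.446] pointing down, gripper open.
Joint ranges: [-3.03, 3.03], [-0.79, 2.21], [0.23, 2.52], [-1.04, 4.18], [0, 3.07], [-2.55, 2.55]. Speed limits (rad/s): [2.22, 2.22, 2.57, 3.14, 3.14, 3.14].

INTERFACE

Orientations are given as [roll, pitch, yaw] about the fixed x, y, z axes, in that order (R = Rz(yaw) Ry(pitch) Rx(roll)).
In Python, from cell import manip, camera, get_calibration gives the robot as it stands. The module is installed in compiled form; this text tells all that it offers.
- The arm moves only by the tool jog_arm, never from a script. Its argument "plan" is one flat list of numbers, 6 for each row, row after row: the shift along the world's x, y, z in m, then the turn, a rotation vector about the world's x, y, z in degrees. A call has 1 to 20 rows; each row is the pose to reach, as a shift and turn from the pose commanded when the call began; what a row does not reach only later rows make up. A row lasts 1/10 s, in which the tool goes at most 50 mm and 8.59 degrees, less where a joint would pass 70% of its speed; a pose out of reach is approached as far as the arm can. A call with a gripper value outside its range is refused whole. "claw" is the finger opening in m, from 0 to 0.094, set as the call begins (left out, the last holds). The fingers move at their own pace and stop on an object; "force" is the grip in N (left out, the last holds). Time passes only in rows, so rows that repeat a pose let the fingers close. It gives the time, the measured TCP pose, the force, the opening and the grip force at its end, in the units of the state.
- manip.read_state(): the state, without advancing time (a new reading comes with each control period).
- camera(name): name is "scene" or "top" or "wrist"; returns (picture, depth): 480x640x3 uint8, red, green, blue; 480x640 float32, mm along the optical axis (not along the pixel's ray), 0 where there is no reading.
- get_calibration(name): a dict with "fx", "fy", "cx", "cy" (pixels), "k1" (the pictures are not rectified: a ray, as slopes to the right and down, at radius r is drawn at 1 + k1 r^2 times it, then the intrinsics apply), "origin" and "attitude" of the camera in the world. Camera axes: x right, y down, z forward; pixel columns grow to the right and rows downward; lengths in mm; the calibration is good to about 2 mm. A picture is of the moment at which its call begins: read the wrist's pose just before it. get_calibration takes no time and is no camera call; for the wrist camera it gives the pose at the moment of the call.
- manip.sign_off(): hands the job in; it is judged then, once.
The state is a dict: "clock": time; "joints": joint angles; "qd": joint speeds; "effort": joint torques, N m; "eef_pos": TCP position; "eef_rot": TCP orientation; "wrist_force": force on the tool from outside, world axes, zero at the start; "moment": the same for the moment, N m; "finger_gap": finger opening in mm; "finger_force": force on a finger pad.
Only numpy, scipy, OpenCV 4.12 (cv2) and the standard library are available. Lean on these libraries where they do the work, as an engineer would, in place of code of your own. Each camera call takes 0.05 s, during which the arm holds its last target. There are 200 camera calls.

TASK

The light box rocks because the foot at the corner nearest the robot, on the robot's left, is too short. Press that corner's black pad to feel it dip, then slide the wooden wedge along the bench, thin end first, under that foot until it is snug and the box no longer rocks, and press the pad again, firmly for a moment, to prove that it stays level. Only push and press with the fingers: do not lift the wedge or the box, do not shove the box across the bench, leave the other things where they are, and finish with the wedge in place and nothing touched.

Things in the scene. Friction and masses are not known exactly. Their poses are not given: they have to be found in the camera images.
- light_box: low grey bench light box with a round glass stage in its lid, 180 mm (its x) by 240 mm (its y), top 61 mm and underside 16 mm above the bench, about 3 kg. Origin midway between its four feet, at bench level; z up. It stands level on three round-ended rubber feet; the fourth, at its -x, +y corner (nearest the robot, to the left), is too short
- corner_cap: black square pad, 40 x 40 x 3 mm, on top of the light box at the corner above the short foot (the other three corners carry equal pads); origin at the centre of its underside
- cap_top (a point): centre of the upper face of that corner pad, 64 mm above the bench while the box is level
- foot_place (a point): point on the axis of the short foot (18 mm diameter, round end), at bench level while the box is level, 14 mm in from the box's +y and -x faces. The foot ends 4 to 7 mm above the bench (differs). Pressing the pad above it with 2 to 4 N rocks the box down 2 to 3 degrees until this foot meets the bench; let go, the box comes back level
- wedge: loose plain wooden wedge, 110 mm long (its x), 46 mm wide (its y), rising evenly from 2 mm thick at the thin end (+x) to 14 mm at the blunt thick end (-x), 60 g; lying flat to the left of the light box, thin end roughly towards the short foot. Origin: centre of its underside. It holds by friction once wedged: a push of 3 to 6 N is snug, far more shoves the box along
- wedge_tip (a point): middle of the wedge's thin end, at its underside
- wedge_back (a point): middle of the wedge's blunt thick end face, 7 mm above its underside
- spacer: plain rectangular wooden block of the same wood as the wedge, 90 x 46 mm and 24 mm thick all over; origin at the centre of its underside; leave it alone
- ring_gauge: steel ring gauge, 56 mm outside, 32 mm bore, 20 mm tall, lying flat; origin at the centre of its underside; leave it alone
- v_block: dark steel V-block 50 x 40 x 38 mm; origin at the centre of its underside; leave it alone
- loupe: black round loupe, 38 mm diameter, 40 mm tall; origin at the centre of its underside; leave it alone
- gauge_block: small steel gauge block 35 x 30 x 9 mm; origin at the centre of its underside; leave it alone
- screwdriver: screwdriver lying flat; origin near its middle; leave it alone
- pin_gauge: upright steel pin, 18 mm diameter, 50 mm tall; origin at the centre of its underside; leave it alone
Not all that is in view belongs to the job. Leave any blue look-alike of the wedge alone.

How it is judged (in metres and radians):
On the way, in this order (a step that is already met when the one before it is completed fails the run):
1. the corner pad is pressed with the fingers and the box is felt to dip (more than 0.02 rad) (contact force between the fingers and corner_cap above 0.5 N and angle between light_box's own z axis and vertical above 0.02 rad), for 0.05 s.
2. the pad is let go, the box is level and the wedge bears on the short foot (x of foot_place in the frame of wedge between -0.05 and 0.055 m and y of foot_place in the frame of wedge between -0.023 and 0.023 m and angle between light_box's own z axis and vertical below 0.012 rad and contact force between wedge and light_box above 0.3 N and not (contact force between the fingers and corner_cap above 0.2 N)), for 0.1 s.
3. the corner pad is pressed again with more than 4 N for 0.2 s and the box stays level within 0.012 rad (x of foot_place in the frame of wedge between -0.05 and 0.055 m and y of foot_place in the frame of wedge between -0.023 and 0.023 m and angle between light_box's own z axis and vertical below 0.012 rad and contact force between the fingers and corner_cap above 4 N), for 0.2 s.
At the end, for the whole second after the job is handed in: the wedge lies flat on the bench with the short foot over it (within its length and width) and in contact with it (more than 0.2 N), the box is level within 0.012 rad (0.7 degrees), within 25 mm of where it stood, and all is at rest (x of foot_place in the frame of wedge between -0.05 and 0.055 m and y of foot_place in the frame of wedge between -0.023 and 0.023 m and angle between light_box's own z axis and vertical below 0.012 rad and contact force between wedge and light_box above 0.2 N and height (world z) of wedge below 0.006 m and angle between wedge's own z axis and vertical below 0.05 rad and linear speed of each of light_box, wedge below 0.01 m/s and distance of light_box from where it was at the start of the episode below 0.025 m); the robot touches nothing.
It fails at once if the wedge is lifted or tipped (height (world z) of wedge above 0.008 m or angle between wedge's own z axis and vertical above 0.25 rad).
It fails at once if the light box is lifted, tipped far or shoved more than 25 mm (height (world z) of light_box above 0.01 m or angle between light_box's own z axis and vertical above 0.1 rad or distance of light_box from where it was at the start of the episode above 0.025 m).
It fails at once if another thing on the bench is moved more than 20 mm (distance of any of spacer, ring_gauge, v_block, loupe, gauge_block, screwdriver, pin_gauge from where it was at the start of the episode above 0.02 m).
It also fails if it takes over 58 s, if anything falls off the work surface, if the arm or the gripper's body presses on something with over 40 N, if the wrist force passes 120 N, or if a joint passes its speed limit or range.

## Working session

There is one attempt and no reset: what is moved stays moved. The work goes in short steps, Python scripts to look and compute and a tool call to move; the robot and the scene stay as the last step left them, time stands still between calls to the robot, and variables do not carry over. Pictures are saved under pics/ and viewed, at most 10 in all, crops included, and the job is handed in when it is done.

Besides the shell and the picture viewer there is one more tool, called as a command line: name --argument value ..., lists and objects as JSON in quotes. jog_arm: Moves the arm, as the interface text tells. Its arguments: {"type":"object","properties":{"plan":{"type":"array"},"claw":{"type":"number"},"force":{"type":"number"}},"required":["plan"]}

```bash
mkdir -p pics; cat > h.py <<'E'
import numpy as np, cv2
from cell import manip, camera, get_calibration
from scipy.spatial.transform import Rotation as R
def att(c):
    a=np.array(c["attitude"],float)
    if a.shape==(3,3): return a
    return R.from_euler('xyz',a).as_matrix() if a.size==3 else R.from_quat(a).as_matrix()
def ray(c,u,v):
    K=np.array([[c["fx"],0,c["cx"]],[0,c["fy"],c["cy"]],[0,0,1.]])
    p=cv2.undistortPoints(np.array([[[u,v]]],float),K,np.array([c["k1"],0,0,0.]))[0,0]
    return att(c)@np.array([p[0],p[1],1.])
def onplane(c,u,v,z):
    d=ray(c,u,v);o=np.array(c["origin"],float);return o+d*(z-o[2])/d[2]
def pt(c,D,u,v):
    return np.array(c["origin"],float)+ray(c,u,v)*D[int(v),int(u)]
E
python3 - <<'E'
from h import *
for n in("top","scene"):
    c=get_calibration(n);p,D=camera(n);print(c)
    cv2.imwrite(f"pics/{n}1.png",p[:,:,::-1]);np.savez(f"{n}1.npz",p=p,D=D)
print(manip.read_state())
E
```

```text
{'fx': 476.38681241618036, 'fy': 476.38681241618036, 'cx': 306.00343419511984, 'cy': 236.75085191430142, 'k1': -0.11275633938782424, 'origin': array([ 512.38359137,  -68.03575431, 1129.97272161]), 'attitude': array([-3.08212585,  0.00483378, -1.55805293])}
{'fx': 589.877774095365, 'fy': 589.877774095365, 'cx': 316.88509027226996, 'cy': 236.6781890755568, 'k1': -0.051823465386817494, 'origin': array([ 989.77927891, -696.34090465,  817.78487502]), 'attitude': array([-2.34403173e+00,  1.09065137e-03,  5.98207345e-01])}
{'clock': 0.1, 'joints': array([-1.29560383e+00,  3.00385478e-01,  1.52151943e+00,  1.59113952e-05,
        1.32068524e+00, -6.66137262e-02]), 'qd': array([ 0.00041377, -0.00382958, -0.00018217,  0.00088323,  0.00024229,
       -0.00099957]), 'effort': array([ 4.63634660e-04, -5.32648051e+01, -3.53285801e+01,  7.08997459e-02,
        2.34483078e-02, -6.33535251e-05]), 'eef_pos': array([ 184.28514878, -517.96166401,  204.95937146]), 'eef_rot': array([-3.14059839e+00, -8.17761258e-05,  3.41802240e-01]), 'wrist_force': array([-0.24590073, -0.51469827, -0.14014324]), 'moment': array([-0.01127539,  0.02830761,  0.02264649]), 'finger_force': 0.0, 'finger_gap': 94.03812521336138}
```

View pics/top1.png

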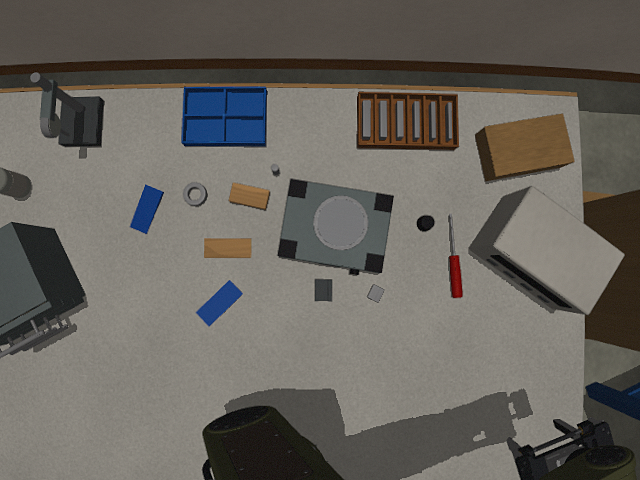

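View pics/scene1.png

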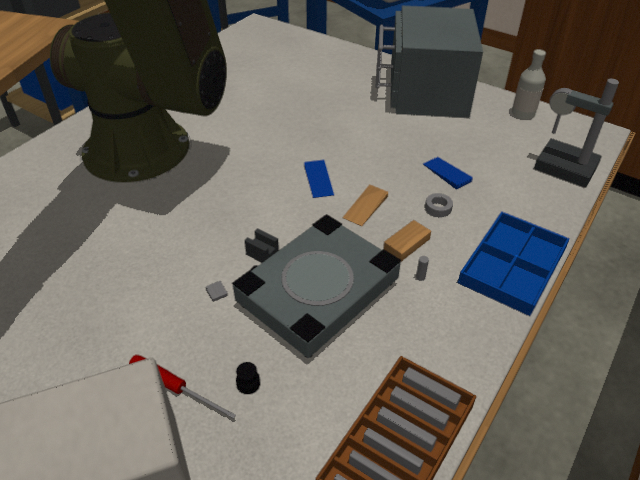

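Top view: candidates for the wedge are wooden pieces at (228,248) and (250,195), plus blue pieces at (147,209) and (219,302). The one at (228,248) is longer and thin and lies in line with the short-foot pad at (287,249). (250,195) is the thicker spacer beside the pin, and the blue ones are decoys. Next I measure them and crop the chosen one.

```bash
python3 - <<'E'
from h import *
c=get_calibration("top");z=np.load("top1.npz");p,D=z["p"],z["D"]
hsv=cv2.cvtColor(p,cv2.COLOR_RGB2HSV)
def comps(m,box,zz,nm,amin=80):
    x0,y0,x1,y1=box;M=np.zeros_like(m);M[y0:y1,x0:x1]=m[y0:y1,x0:x1]
    for k in cv2.findContours(M,cv2.RETR_EXTERNAL,cv2.CHAIN_APPROX_NONE)[0]:
        if cv2.contourArea(k)<amin: continue
        P=np.array([onplane(c,*q,zz)[:2] for q in k[:,0].astype(float)],np.float32)
        r=cv2.minAreaRect(P);print(nm,np.round(cv2.boundingRect(k)),"c",np.round(r[0],1),"size",np.round(r[1],1),"ang",round(r[2],1));print(np.round(cv2.boxPoints(r),0).tolist())
wood=cv2.inRange(hsv,(8,70,90),(25,255,255))
comps(wood,(180,170,290,270),8,"wood")
blk=cv2.inRange(p,(0,0,0),(38,38,38))
comps(blk,(270,170,400,275),64,"pad",100)
# depth heights along wedge
for u in range(206,252,6): print(u,np.round(pt(c,D,u,248),1))
for u,v in [(287,249),(298,187),(383,202),(374,262),(340,222),(250,195)]: print(u,v,np.round(pt(c,D,u,v),1))
s=np.load("scene1.npz");cv2.imwrite("pics/crop1.png",cv2.resize(s["p"][150:290,220:450,::-1],None,fx=3,fy=3,interpolation=cv2.INTER_CUBIC))
E
```

```text
wood [204 238  47  20] c [551.4 125. ] size [ 45.1 110. ] ang 0.8
[[528.0, 180.0], [530.0, 70.0], [575.0, 70.0], [573.0, 180.0]]
wood [229 183  41  26] c [676.8  76. ] size [90.5 45.8] ang 78.2
[[645.0, 36.0], [690.0, 27.0], [708.0, 116.0], [664.0, 125.0]]
pad [365 254  19  19] c [ 519.2 -215. ] size [37.6 37.6] ang 81.2
[[498.0, -231.0], [535.0, -236.0], [541.0, -199.0], [504.0, -194.0]]
pad [278 239  19  20] c [548.8 -19.8] size [37.5 38.3] ang 82.1
[[527.0, -36.0], [565.0, -41.0], [570.0, -4.0], [532.0, 1.0]]
pad [374 193  20  20] c [ 655.6 -236.1] size [37.6 37.7] ang 80.5
[[634.0, -252.0], [671.0, -258.0], [677.0, -221.0], [640.0, -214.0]]
pad [288 179  19  19] c [684.9 -40.7] size [37.6 37.9] ang 81.4
[[663.0, -56.0], [701.0, -62.0], [706.0, -25.0], [669.0, -19.0]]
206 [549.4 174.3  10.7]
212 [549.6 160.2  10.1]
218 [549.8 145.9   9.9]
224 [550.1 132.2   6.2]
230 [550.3 117.8   7.2]
236 [550.5 103.8   5.3]
242 [550.8  90.1   1.2]
248 [550.9  75.4   3.5]
287 249 [547.8 -19.9  64.1]
298 187 [688.1 -42.6  64.3]
383 202 [ 657.1 -235.5   60.1]
374 262 [ 521.1 -215.6   59.6]
340 222 [ 610.  -138.1   62.7]
250 195 [674.8  70.9  22.3]
```

View pics/crop1.png

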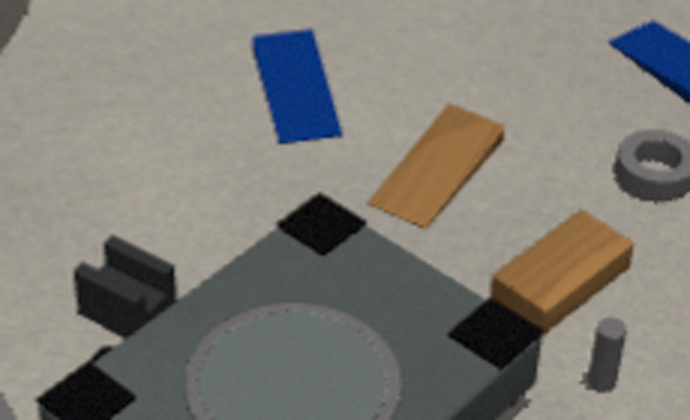

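The crop shows the wooden wedge at (437,165), with its thin end facing the black short-foot pad at (320,223). Its 110 x 46 size and falling height agree. The spacer at (562,265) and the blue pieces are not it.

Estimates:

| Item | Position or direction |
|---|---|
| Foot | about (543,-12) |
| Pad centre | about (548,-18) |
| Wedge centre | (551,125), tip pointing -y |

Next I move above the pad with the fingers closed.

jog_arm --plan '[0.36,0.5,-0.105,0,0,67,0.36,0.5,-0.105,0,0,67,0.36,0.5,-0.105,0,0,67,0.36,0.5,-0.105,0,0,67,0.36,0.5,-0.105,0,0,67,0.36,0.5,-0.105,0,0,67,0.36,0.5,-0.105,0,0,67,0.36,0.5,-0.105,0,0,67,0.36,0.5,-0.105,0,0,67,0.36,0.5,-0.105,0,0,67,0.36,0.5,-0.105,0,0,67,0.36,0.5,-0.105,0,0,67,0.36,0.5,-0.105,0,0,67,0.36,0.5,-0.105,0,0,67,0.36,0.5,-0.105,0,0,67,0.36,0.5,-0.105,0,0,67,0.36,0.5,-0.105,0,0,67,0.36,0.5,-0.105,0,0,67]' --claw 0

```text
clock: 1.9
eef_pos: [544.2, -18.9, 100.8]
eef_rot: [3.141, 0.0, 1.51]
wrist_force: [0.2, 0.2, 0.1]
finger_gap: 0.5
finger_force: 0.0
```

jog_arm --plan '[0.002,0,-0.02,0,0,0,0.002,0,-0.031,0,0,0,0.002,0,-0.034,0,0,0,0.002,0,-0.036,0,0,0,0.002,0,-0.037,0,0,0,0.002,0,-0.038,0,0,0,0.002,0,-0.039,0,0,0,0.002,0,-0.04,0,0,0,0.002,0,-0.04,0,0,0,0.002,0,-0.04,0,0,0]'

```text
clock: 2.9
eef_pos: [546.4, -18.1, 60.6]
eef_rot: [3.141, -0.0, 1.511]
wrist_force: [-1.2, 1.8, 4.0]
finger_gap: 0.1
finger_force: 1.8
```

jog_arm --plan '[0,0,-0.001,0,0,0,0,0,-0.002,0,0,0,0,0,-0.002,0,0,0,0,0,-0.002,0,0,0]'

```text
clock: 3.3
eef_pos: [546.3, -18.1, 58.5]
eef_rot: [-3.142, -0.0, 1.511]
wrist_force: [-2.1, 2.6, 5.4]
finger_gap: 0.3
finger_force: 2.6
```

```bash
python3 - <<'E'
from h import *
c=get_calibration("scene");p,D=camera("scene")
cv2.imwrite("pics/x.png",p[:,:,::-1]);z=np.load("scene1.npz")["D"]
# height of the lid near the far right & near pads: plane fit for tilt
def fit(D):
    P=np.array([pt(c,D,u,v) for u in range(285,350,2) for v in range(258,295,2) if D[v,u]>0])
    A=np.c_[P[:,:2]-P[:,:2].mean(0),np.ones(len(P))];return np.linalg.lstsq(A,P[:,2],rcond=None)[0]
a,b=fit(z),fit(D);print(a,b,np.hypot(*(b-a)[:2]))
E
```

```text
[ 3.93820499e-03 -4.32434984e-03  6.51798081e+01] [ 3.39946223e-02 -3.55561544e-02  6.57171980e+01] 0.04334528628170521
```

The pad dips: the box tilted about 0.043 rad at 5 N. Now I release it and go behind the wedge's blunt end at low height, with the fingers 20 mm apart.

jog_arm --plan '[0,0,0.03,0,0,0,0,0,0.05,0,0,0,0.004,0.223,0.05,0,0,1.2,0.004,0.223,0.05,0,0,1.2,0.004,0.223,0.05,0,0,1.2,0.004,0.223,0.05,0,0,1.2,0.004,0.223,0.05,0,0,1.2,0.004,0.223,0.05,0,0,1.2,0.004,0.223,0.05,0,0,1.2,0.004,0.223,0.0,0,0,1.2,0.004,0.223,-0.03,0,0,1.2,0.004,0.223,-0.045,0,0,1.2,0.004,0.223,-0.053,0,0,1.2,0.004,0.223,-0.053,0,0,1.2,0.004,0.223,-0.053,0,0,1.2]' --claw 0.02

```text
clock: 4.85
eef_pos: [551.2, 204.7, 6.8]
eef_rot: [3.14, -0.001, 1.532]
wrist_force: [0.9, 0.5, -0.1]
finger_gap: 19.9
finger_force: 0.0
```

```bash
cat > look.py <<'E'
from h import *
import sys
n=sys.argv[1]
c=get_calibration("top");p,D=camera("top");hsv=cv2.cvtColor(p,cv2.COLOR_RGB2HSV)
m=cv2.inRange(hsv,(8,70,90),(25,255,255));M=np.zeros_like(m);M[228:290,180:300]=m[228:290,180:300]
for k in cv2.findContours(M,cv2.RETR_EXTERNAL,cv2.CHAIN_APPROX_NONE)[0]:
    if cv2.contourArea(k)<80: continue
    P=np.array([onplane(c,*q,8)[:2] for q in k[:,0].astype(float)],np.float32);r=cv2.minAreaRect(P)
    print("wedge",np.round(r[0],1),np.round(r[1],1),round(r[2],1),np.round(cv2.boxPoints(r)).tolist())
b=cv2.inRange(p,(0,0,0),(38,38,38))
for q in ((287,249),(298,188),(383,202),(374,263)):
    M=np.zeros_like(b);M[q[1]-12:q[1]+13,q[0]-12:q[0]+13]=b[q[1]-12:q[1]+13,q[0]-12:q[0]+13]
    mo=cv2.moments(M,True);print("pad",np.round(onplane(c,mo["m10"]/mo["m00"],mo["m01"]/mo["m00"],64)[:2],1),mo["m00"])
s,_=camera("scene")
cv2.imwrite(f"pics/{n}.png",np.hstack([cv2.resize(i[:,:,::-1],(400,400),interpolation=cv2.INTER_CUBIC) for i in (p[170:310,170:310],s[130:280,230:380])]))
E
python3 look.py a1
```

```text
wedge [551.3 125. ] [ 45. 110.] 0.7 [[528.0, 180.0], [530.0, 70.0], [575.0, 70.0], [573.0, 180.0]]
pad [549.4 -20.4] 260.0
pad [685.5 -41.4] 269.0
pad [ 656.3 -236.7] 277.0
pad [ 519.8 -215.6] 278.0
```

View pics/a1.png

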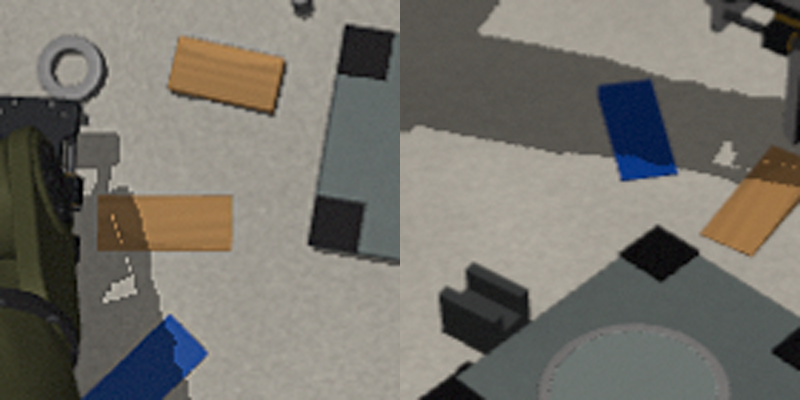

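The fingers stand behind the blunt end, with the wedge at about (165,222) in the left half; nothing was disturbed. I push it gently towards the foot.

jog_arm --plan '[0,-0.008,0,0,0,0,0,-0.013,0,0,0,0,0,-0.016,0,0,0,0,-0.001,-0.019,0,0,0,0,-0.001,-0.023,0,0,0,0,-0.001,-0.028,0,0,0,0,-0.001,-0.033,0,0,0,0,-0.001,-0.038,0,0,0,0,-0.002,-0.043,0,0,0,0,-0.002,-0.048,0,0,0,0,-0.002,-0.053,0,0,0,0,-0.002,-0.058,0,0,0,0,-0.003,-0.063,0,0,0,0,-0.003,-0.068,0,0,0,0,-0.003,-0.073,0,0,0,0,-0.003,-0.077,0,0,0,0,-0.003,-0.08,0,0,0,0,-0.003,-0.082,0,0,0,0,-0.003,-0.082,0,0,0,0]'

```text
clock: 6.85
eef_pos: [547.4, 122.6, 5.5]
eef_rot: [3.142, 0.0, 1.532]
wrist_force: [0.6, -0.2, 0.1]
finger_gap: 20.1
finger_force: 0.0
```

```bash
python3 look.py a2
```

```text
wedge [544.5  41.5] [78.1 46.2] 87.5 [[520.0, 3.0], [566.0, 2.0], [569.0, 80.0], [523.0, 82.0]]
pad [549.6 -20.3] 262.0
pad [685.5 -41.3] 274.0
pad [ 656.3 -236.6] 276.0
pad [ 519.7 -215.5] 278.0
```

View pics/a2.png

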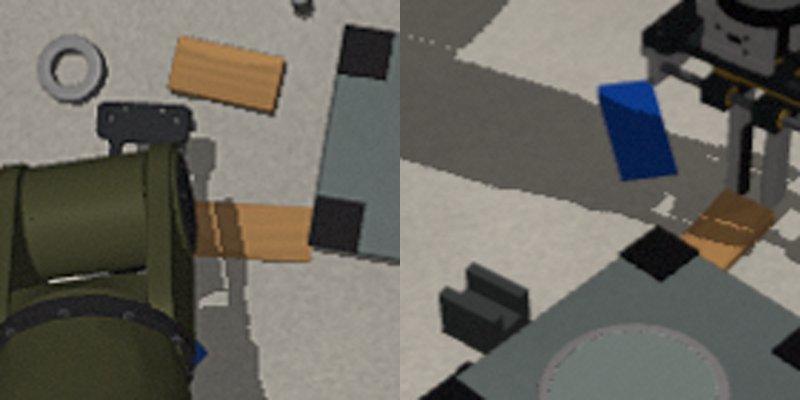

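The wedge slid straight and its tip is now at the box edge, at (310,235) in the left half, in line with the foot. I keep pushing, more slowly.

jog_arm --plan '[0,-0.003,0,0,0,0,0,-0.006,0,0,0,0,0,-0.009,0,0,0,0,0,-0.012,0,0,0,0,-0.001,-0.015,0,0,0,0,-0.001,-0.018,0,0,0,0,-0.001,-0.021,0,0,0,0,-0.001,-0.024,0,0,0,0,-0.001,-0.027,0,0,0,0,-0.001,-0.029,0,0,0,0,-0.001,-0.03,0,0,0,0]'

```text
clock: 8.05
eef_pos: [546.4, 92.6, 5.4]
eef_rot: [-3.142, -0.0, 1.532]
wrist_force: [-0.3, 0.7, 0.4]
finger_gap: 20.3
finger_force: 0.1
```

jog_arm --plan '[0,-0.001,0,0,0,0,0,-0.002,0,0,0,0,0,-0.003,0,0,0,0,0,-0.003,0,0,0,0]'

```text
clock: 8.45
eef_pos: [546.3, 89.7, 5.4]
eef_rot: [-3.141, 0.0, 1.532]
wrist_force: [0.4, 0.1, 0.1]
finger_gap: 20.1
finger_force: 0.0
```

jog_arm --plan '[0,-0.001,0,0,0,0,0,-0.002,0,0,0,0,0,-0.003,0,0,0,0,0,-0.003,0,0,0,0]'

```text
clock: 8.85
eef_pos: [546.4, 86.7, 5.5]
eef_rot: [3.142, 0.0, 1.532]
wrist_force: [0.4, 0.2, 0.0]
finger_gap: 19.8
finger_force: 0.0
```

jog_arm --plan '[0,-0.001,0,0,0,0,0,-0.002,0,0,0,0,0,-0.003,0,0,0,0,0,-0.003,0,0,0,0]'

```text
clock: 9.25
eef_pos: [546.4, 83.7, 5.5]
eef_rot: [3.142, 0.0, 1.532]
wrist_force: [1.0, -0.2, 0.0]
finger_gap: 20.0
finger_force: 0.0
```

jog_arm --plan '[0,-0.001,0,0,0,0,0,-0.002,0,0,0,0,0,-0.002,0,0,0,0]'

```text
clock: 9.55
eef_pos: [546.3, 81.7, 5.4]
eef_rot: [-3.142, 0.0, 1.532]
wrist_force: [1.1, 0.1, 0.2]
finger_gap: 20.2
finger_force: 0.0
```

jog_arm --plan '[0,-0.001,0,0,0,0,0,-0.002,0,0,0,0,0,-0.002,0,0,0,0]'

```text
clock: 9.85
eef_pos: [546.3, 79.7, 5.4]
eef_rot: [-3.142, 0.0, 1.532]
wrist_force: [-0.4, -0.3, 0.1]
finger_gap: 20.0
finger_force: 0.0
```

jog_arm --plan '[0,-0.001,0,0,0,0,0,-0.002,0,0,0,0,0,-0.002,0,0,0,0]'

```text
clock: 10.15
eef_pos: [546.3, 77.8, 5.5]
eef_rot: [-3.142, -0.0, 1.532]
wrist_force: [0.6, -0.2, 0.5]
finger_gap: 20.0
finger_force: 0.0
```

jog_arm --plan '[0,-0.001,0,0,0,0,0,-0.002,0,0,0,0,0,-0.002,0,0,0,0]'

```text
clock: 10.45
eef_pos: [546.3, 75.8, 5.5]
eef_rot: [3.142, -0.0, 1.532]
wrist_force: [-1.4, 1.0, -1.1]
finger_gap: 20.0
finger_force: 0.8
```

jog_arm --plan '[0,-0.001,0,0,0,0,0,-0.002,0,0,0,0,0,-0.002,0,0,0,0]'

```text
clock: 10.75
eef_pos: [546.3, 73.8, 5.5]
eef_rot: [3.142, -0.0, 1.532]
wrist_force: [-0.1, 3.3, 0.6]
finger_gap: 19.6
finger_force: 1.6
```

jog_arm --plan '[0,-0.001,0,0,0,0,0,-0.001,0,0,0,0]'

```text
clock: 10.95
eef_pos: [546.3, 72.8, 5.4]
eef_rot: [-3.142, -0.0, 1.532]
wrist_force: [0.2, 4.2, 0.1]
finger_gap: 20.0
finger_force: 1.9
```

```bash
python3 look.py a3; python3 -c "
from h import *
for i in range(3): camera('top');print(manip.read_state()['wrist_force'])"
```

```text
wedge [533.6  -5.7] [75.4 37.3] 47.3 [[494.0, -21.0], [522.0, -46.0], [573.0, 9.0], [546.0, 35.0]]
pad [549.9 -20.4] 266.0
pad [685.7 -41.6] 274.0
pad [ 656.2 -236.5] 275.0
pad [ 519.7 -215.6] 280.0
[-0.47173061  3.0975626   0.0743463 ]
[-0.4891721   3.63477654  0.29084042]
[-0.43684578  4.35590441 -0.80862707]
```

jog_arm --plan '[0,-0.001,0,0,0,0,0,-0.001,0,0,0,0,0,-0.001,0,0,0,0]'

```text
clock: 11.5
eef_pos: [546.3, 71.9, 5.5]
eef_rot: [3.142, -0.0, 1.532]
wrist_force: [0.1, 5.1, -0.6]
finger_gap: 19.9
finger_force: 2.4
```

jog_arm --plan '[0,0.005,0,0,0,0,0,0.02,0,0,0,0,0,0.03,0.02,0,0,0,0,0.03,0.06,0,0,0,0,0.06,0.1,0,0,0,0,0.11,0.1,0,0,0,0,0.16,0.1,0,0,0,0,0.16,0.1,0,0,0,0,0.16,0.1,0,0,0]' --claw 0.02

```text
clock: 12.4
eef_pos: [545.8, 233.1, 105.1]
eef_rot: [-3.141, 0.001, 1.534]
wrist_force: [-0.0, -0.5, -0.2]
finger_gap: 20.1
finger_force: 0.0
```

```bash
python3 look.py a4
```

```text
wedge [544.2   7.5] [109.   46.6] 87.6 [[519.0, -46.0], [565.0, -48.0], [570.0, 61.0], [523.0, 63.0]]
pad [550.  -20.5] 261.0
pad [685.6 -41.6] 270.0
pad [ 656.1 -236.5] 276.0
pad [ 519.7 -215.7] 269.0
```

View pics/a4.png

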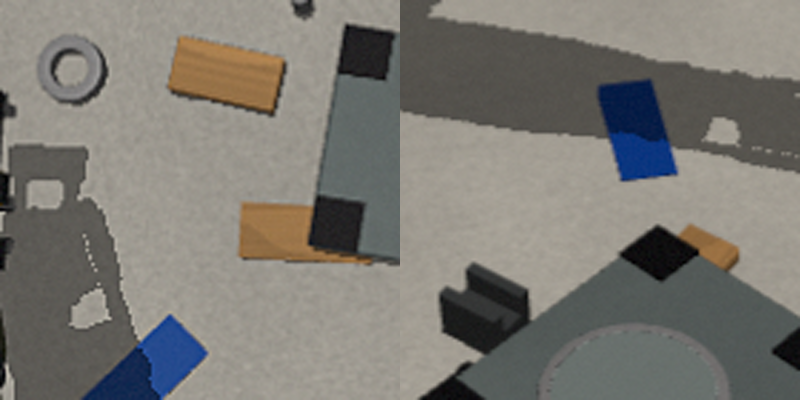

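The wedge sits under the short-foot corner, at (240–310,230) in the left half, and the pads have shifted less than 1 mm. Now I press the pad again.

jog_arm --plan '[0.001,-0.25,0,0,0,0,0.001,-0.25,0,0,0,0,0.001,-0.25,0,0,0,0,0.001,-0.25,0,0,0,0,0.001,-0.25,0,0,0,0,0.001,-0.25,0,0,0,0,0.001,-0.25,0,0,0,0,0.001,-0.25,0,0,0,0,0.001,-0.25,-0.02,0,0,0,0.001,-0.25,-0.034,0,0,0,0.001,-0.25,-0.038,0,0,0,0.001,-0.25,-0.04,0,0,0,0.001,-0.25,-0.041,0,0,0,0.001,-0.25,-0.042,0,0,0,0.001,-0.25,-0.042,0,0,0]' --claw 0

```text
clock: 14.0
eef_pos: [547.6, -18.1, 63.8]
eef_rot: [3.141, 0.0, 1.532]
wrist_force: [0.4, -0.6, -0.3]
finger_gap: 0.4
finger_force: 0.1
```

jog_arm --plan '[0,0,-0.001,0,0,0,0,0,-0.001,0,0,0]'

```text
clock: 14.2
eef_pos: [547.6, -18.1, 63.6]
eef_rot: [3.141, -0.0, 1.532]
wrist_force: [-4.6, 0.7, 11.4]
finger_gap: 0.4
finger_force: 5.2
```

jog_arm --plan '[0,0,-0.001,0,0,0,0,0,-0.001,0,0,0]'

```text
clock: 14.4
eef_pos: [547.7, -18.1, 63.4]
eef_rot: [3.14, -0.0, 1.532]
wrist_force: [-9.1, 2.3, 20.5]
finger_gap: 0.4
finger_force: 10.1
```

jog_arm --plan '[0,0,0,0,0,0,0,0,0,0,0,0,0,0,0,0,0,0,0,0,0,0,0,0]'

```text
clock: 14.8
eef_pos: [547.7, -18.1, 63.4]
eef_rot: [3.14, -0.0, 1.532]
wrist_force: [-7.9, 1.6, 20.8]
finger_gap: 0.4
finger_force: 10.0
```

```bash
cat > tilt.py <<'E'
from h import *
c=get_calibration("scene");p,D=camera("scene");z=np.load("scene1.npz")["D"]
def fit(D):
    P=np.array([pt(c,D,u,v) for u in range(285,350,2) for v in range(258,295,2) if D[v,u]>0])
    A=np.c_[P[:,:2]-P[:,:2].mean(0),np.ones(len(P))];return np.linalg.lstsq(A,P[:,2],rcond=None)[0]
print((fit(D)-fit(z)).round(4),manip.read_state()["wrist_force"])
E
python3 tilt.py
```

```text
[0.0009 0.0029 0.0164] [-7.93778658  0.94596636 19.53733219]
```

jog_arm --plan '[0,0,0.005,0,0,0,0,0,0.03,0,0,0,0,0,0.08,0,0,0,0,0.05,0.13,0,0,0,0,0.1,0.13,0,0,0,0,0.15,0.13,0,0,0,0,0.2,0.13,0,0,0,0,0.2,0.13,0,0,0,0,0.2,0.13,0,0,0]'

```text
clock: 15.75
eef_pos: [547.0, 183.7, 191.4]
eef_rot: [-3.141, -0.0, 1.535]
wrist_force: [-0.7, -0.9, -0.4]
finger_gap: 0.2
finger_force: 0.0
```

```bash
python3 tilt.py; python3 look.py a5
```

```text
[-0.0022 -0.0027  0.1242] [ 0.25315289 -0.05989254 -0.7355547 ]
wedge [544.2   7.5] [109.   46.6] 87.6 [[519.0, -46.0], [565.0, -48.0], [570.0, 61.0], [523.0, 63.0]]
pad [550.2 -20.4] 249.0
pad [685.8 -41.7] 264.0
pad [ 656.1 -236.6] 275.0
pad [ 519.8 -215.7] 273.0
```

```bash
python3 -c "
from h import *
print(manip.sign_off())"
```

```text
the job is handed in; nothing more can be done
None
```

I pressed the pad and the box dipped about 0.04 rad. Then I pushed the wedge in under the short foot until it was snug at about 5 N. A second press of about 20 N left the box level to within about 0.003 rad. I handed the job in with the wedge in place and the arm clear. The sign-off returned no verdict.

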